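# Let a glass bottle down the bottle rack without a knock

## Task

Push the black plunger of the bottle rack all the way down so that the glass bottle rolls off, and let it roll freely until it is out from under the wire guard. On the open rails run the fingers along close ahead of the rolling bottle at nearly its own speed, so that they meet without a knock, then brake it smoothly to a creep (below 0.1 m/s) well before the two end stops. Let it down at that creep until it rests against both stops, leave it there and disturb nothing else.

Things in the scene. Friction and masses are not known exactly. Their poses are not given: they have to be found in the camera images.
- rack: Sloping steel bottle rack, fixed on the table, 580 mm long (y) and 140 mm wide over its walls (x). Its frame is tilted with the rails: -y points straight downhill along them (slope 0.037, 2.1 degrees), z square to them (almost up), x level, -x the near side. Origin: mid-length, at table level, 75 mm below the rail tops. Side walls (inner faces x = +-63 mm, outer +-69 mm) rise 12 mm above the rails
- rail_mid (a point): Middle of the rack at rail height: rack x = 0, y = 0, z = 75 mm. Two straight rubber-topped rails, 24 mm wide, centred at rack x = +-40 mm, run the whole length, their tops at rack z = 75 mm; between them it is open. From y = +41 mm down to the end stops the rails are open from above
- guard_exit (a point): Point on the path of the bottle's axis where the bottle counts as out from under the guard: rack x = 0, y = +30 mm, z = 105 mm. The wire guard covers rack y = +41 to +279 mm, underside at rack z = 164 mm, top at 172 mm, x = -79 to +112 mm
- stop_seat (a point): Where the bottle's centre is when it rests against both end stops: rack x = 0, y = -230 mm, z = 105 mm; axes as the rack. The two steel stops (18 mm wide, centred at x = +-45 mm, 72 mm clear gap between them so that fingers can pass, 39 mm high above the rails, 12 mm thick) have their uphill faces at rack y = -260 mm
- gate (a joint): Travel of the plunger and gate in m: 0 = up (gate blade 32 mm above the rails, holding the bottle), 0.038 = fully down against a hard stop (blade 6 mm below the rails; the bottle is free from about 0.030). Moves down square to the rails, takes about 3 to 4 N, has no return spring and stays where it is left
- plunger_top (a point): Centre of the flat top of the round black plunger head (44 mm diameter, 10 mm thick) that works the gate: at the near side of the rack, rack x = -118 mm, rack z = 160 mm when up, 122 mm when down. The gate is clamped anywhere from rack y = +120 to +190 mm; the blade is at the same rack y as the plunger
- bottle: Amber glass bottle lying across the rails behind the gate: body 60 mm diameter, 120 mm long, white cap 28 mm diameter reaching 92 mm from the centre on the rack's far side (+x). Origin: centre of the 60 mm body, on its axis; x axis along the bottle towards the cap; it turns about x as it rolls. Nominal 0.42 kg (0.8 to 1.25 times that), a solid cylinder (inertia about m r^2 / 2).
- roll_start (a point): Point on the clamped gate, rack x = 0, at the height of the bottle's axis, 33 mm uphill of the blade: where the bottle's centre starts. Freed, it gains about 0.14 m/s^2: some 0.18 to 0.25 m/s at the guard exit, 1 to 1.5 s after release, 0.35 m/s at the stops if left alone. Hand on glass is a hard contact: a still hand in its way is a knock, a touch at nearly equal speed only a newton or two
- spare_bottle: Bystander: a like bottle standing upright beyond the rack, 60 mm diameter, 152 mm tall, origin at the centre of its underside
- mug: Bystander: white mug 84 mm diameter, 85 mm tall, near side of the rack, origin at the centre of its underside
- cap0: Bystander: ink cup 32 mm diameter, 24 mm tall, origin at the centre of its underside
- cap1: Bystander: ink cup like cap0
- cap2: Bystander: ink cup like cap0
Mind the look-alikes: they are no part of the job. Leave any red look-alike of the bottle alone.

How it is judged:
By the outcome, as a careful person would: the job done as asked, in the order asked, and still so for the second after the job is handed in, with the robot touching nothing.
It also fails if it takes over 29 s, if anything falls off the work surface, if the arm or the gripper's body presses on something with over 40 N, if the wrist force passes 120 N, or if a joint passes its speed limit or range.

## Robot

A 7-joint arm with a two-finger parallel gripper is mounted at the origin on the work surface. World frame = base frame: x ahead of the robot, y to its left, z up, the work surface at z = 0. Lengths are in m, angles in rad, forces in N, time in s.
With the tool pointing down it reaches from about 0.4 to 0.85 m from the base axis. Payload 4.5 kg.
Tool frame: the origin (TCP) lies between the finger pads, 19 mm behind the fingertips; this is the grasp point; z points along the fingers, y is the line along which they close (so a half turn about z gives the same grasp; the last joint's range is limited). The gripper opens to 88 mm and grips with 3 to 60 N. Pads are 18 mm wide; open, the fingers measure 123 mm over their backs; the gripper's body (75 mm by 187 mm) begins 45 mm behind the grasp point.
Start: joints at [1.177, 0.689, -0.195, 1.565, 0.157, 0.902, -0.215], TCP at [0.259, -0.569, 0.257] pointing down, gripper open.
Joint ranges: [-3.01, 3.01], [-0.46, 2.08], [-1.47, 1.51], [0.13, 2.56], [-1, 4.14], [0.04, 2.09], [-2.66, 2.66]. Speed limits (rad/s): [2.57, 2.57, 3.14, 3.14, 3.14, 3.14, 3.14].

## Interface

Orientations are given as a unit quaternion [x, y, z, w].
In Python, from plant import sensors, eyes, finish_job gives the robot as it stands.
- The arm moves only by the tool send_rows, never from a script. Its argument "rows" is text: rows parted by semicolons, each of 4 numbers parted by spaces: the shift along the tool's x, y, z normalised to -1 to 1, where 1 is 30 cm, then the turn about the tool's z normalised to -1 to 1, where 1 is 2 pi rad. A call has 1 to 10 rows; each row is the pose to reach, as a shift and turn from the pose commanded when the call began, along the tool's axes at that moment, turning the shorter way round; what a row does not reach only later rows make up. A row lasts 1/12 s, in which the tool goes at most 41.7 mm and 7.16 degrees, less where a joint would pass 70% of its speed; a pose out of reach is approached as far as the arm can. A call with a number of a shift or a turn outside -1 to 1 is refused whole. A call with a gripper value outside its range is refused whole. "jaw" is the closure, from -1 (fully open) to 1 (shut), set as the call begins (left out, the last holds). The fingers move at their own pace and stop on an object; "force" is the grip in N (left out, the last holds). Time passes only in rows, so rows that repeat a pose let the fingers close. It gives the time, the measured TCP pose, the force, the opening and the grip force at its end, in the units of the state.
- sensors.get_state(): the state, without advancing time (a new reading comes with each control period).
- eyes.snapshot(name): name is "side" or "top" or "wrist"; returns (picture, depth): 400x640x3 uint8, red, green, blue; 400x640 float32, m along the optical axis (not along the pixel's ray), 0 where there is no reading.
- eyes.calibration(name): a dict with "fov_y" (degrees; the focal length in pixels is half the picture's height over the tangent of half this angle, whatever the lens; pixels are square), "cx", "cy" (the principal point, pixels), "world_from_camera" (4x4, takes a point from camera to world coordinates). Camera axes: x right, y down, z forward; pixel columns grow to the right and rows downward; lengths in m; the calibration is good to about 2 mm. A picture is of the moment at which its call begins: read the wrist's pose just before it. calibration takes no time and is no camera call; for the wrist camera it gives the pose at the moment of the call.
- finish_job(): hands the job in; it is judged then, once.
The state is a dict: "clock": time; "q": joint angles; "qd": joint speeds; "joint_torque": joint torques, N m; "tool_pos": TCP position; "eef_rot": TCP orientation; "contact_force": force on the tool from outside, world axes, zero at the start; "moment": the same for the moment, N m; "opening": opening from 0.0 (shut) to 1.0 (fully open); "finger_force": force on a finger pad.
Only numpy, scipy, OpenCV 4.12 (cv2) and the standard library are available. Lean on these libraries where they do the work, as an engineer would, in place of code of your own. Each camera call takes 0.05 s, during which the arm holds its last target. There are 200 camera calls.

## Working session

There is one attempt and no reset: what is moved stays moved. The work goes in short steps, Python scripts to look and compute and a tool call to move; the robot and the scene stay as the last step left them, time stands still between calls to the robot, and variables do not carry over. Pictures are saved under pics/ and viewed, at most 10 in all, crops included, and the job is handed in when it is done.

Besides the shell and the picture viewer there is one more tool, called after "Request:" as name(argument=value, ...), one argument or row to a line, values as JSON. send_rows: Moves the arm, as the interface text tells. Scaled input: -1 to 1 covers 30 cm each way for a shift and 2 pi rad each way for a turn. Its arguments: {"type":"object","properties":{"rows":{"type":"string"},"jaw":{"type":"number"},"force":{"type":"number"}},"required":["rows"]}

```bash
mkdir -p pics; ls; python3 - <<'E'
from plant import sensors, eyes
import cv2,numpy as np
print(sensors.get_state())
for n in("top","side"):
    p,d=eyes.snapshot(n); cv2.imwrite(f"pics/{n}0.png",p[:,:,::-1]); np.savez(f"{n}0.npz",p=p,d=d)
    print(n,eyes.calibration(n))
E
```

```text
pics
{'clock': 0.0, 'q': array([ 1.17682259,  0.68995974, -0.19450272,  1.56633316,  0.15730678,
        0.90252641, -0.21510329]), 'qd': array([ 1.57190289e-03,  7.22802656e-04, -1.54693134e-03,  9.01344136e-04,
       -1.38991663e-03, -7.57671650e-04,  9.19353994e-05]), 'joint_torque': array([-1.21150390e-05, -5.27553713e+01, -1.26689471e+00, -1.53423500e+01,
       -5.26853395e-02,  6.56865654e-03,  1.35418240e-04]), 'tool_pos': array([ 0.25897818, -0.56815958,  0.25662776]), 'eef_rot': array([ 9.77204869e-01,  2.12296494e-01, -2.68236911e-04, -8.77391007e-04]), 'contact_force': array([ 0.09046517,  0.04389021, -0.26070593]), 'moment': array([-0.01402461, -0.04367235,  0.01970971]), 'finger_force': 0.0, 'opening': 0.9974498773966803}
top {'fov_y': 52.326221501870684, 'cx': 319.796758896865, 'cy': 201.98919123040255, 'world_from_camera': array([[-0.1097982 , -0.97019361,  0.21602945,  0.27886962],
       [-0.99394893,  0.10785991, -0.0207787 ,  0.05690312],
       [-0.00314156, -0.2170037 , -0.97616573,  1.09543192],
       [ 0.        ,  0.        ,  0.        ,  1.        ]])}
side {'fov_y': 57.57681705777319, 'cx': 327.8245681029755, 'cy': 193.43888313857786, 'world_from_camera': array([[-0.66436574, -0.37500447,  0.64652132, -0.03454742],
       [-0.74730856,  0.31921083, -0.58278157,  0.55443991],
       [ 0.01216909, -0.87033102, -0.49231679,  0.54628294],
       [ 0.        ,  0.        ,  0.        ,  1.        ]])}
```

View pics/top0.png

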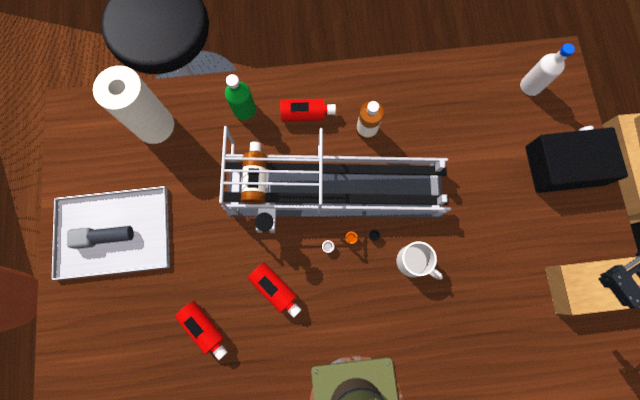

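View pics/side0.png

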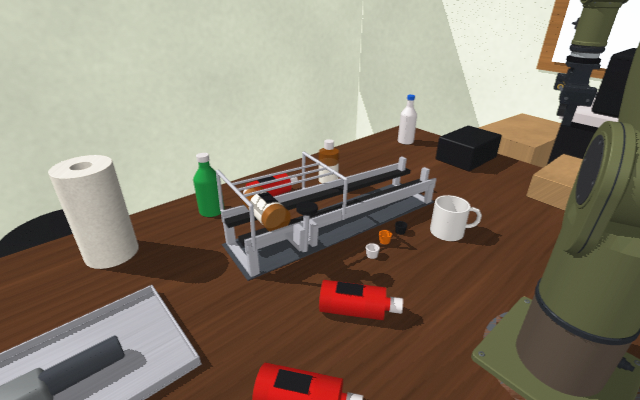

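The top view has the rack along image x, with the uphill/guard end on the left. The amber bottle lies across the rails at (255,175) and the black plunger head is at (264,222). The end stops are near (442,165) and (442,208). Look-alikes are the standing amber spare at (370,118) and red bottles at (305,110), (275,290) and (200,330). The job bottle is the amber one lying behind the gate. I'll measure it and confirm with one crop.

```bash
cat > h.py <<'E'
import numpy as np,cv2
from plant import eyes
def cloud(n,d):
    c=eyes.calibration(n);f=200/np.tan(np.radians(c["fov_y"]/2));T=c["world_from_camera"]
    v,u=np.mgrid[:400,:640]
    P=np.stack([(u-c["cx"])/f*d,(v-c["cy"])/f*d,d],-1)
    return P@T[:3,:3].T+T[:3,3]
E
python3 - <<'E'
from h import *
S=np.load("top0.npz");p,d=S["p"],S["d"];W=cloud("top",d);ok=d>0
Z=W[...,2]
v,u=np.mgrid[:400,:640]
roi=ok&(u>210)&(u<460)&(v>120)&(v<235)
# table check
print("table z",np.median(Z[240:260,120+60:220]))
br=p.min(-1)>110
for name,m in {"stops":roi&(u>425)&(Z>.096)&(Z<.13),"head":roi&(p.max(-1)<70)&(Z>.14)&(Z<.185)&(u<290)&(v>205)}.items():
    n,l,st,ce=cv2.connectedComponentsWithStats(m.astype(np.uint8))
    for i in range(1,n):
        if st[i,4]>8: q=W[l==i];print(name,st[i],ce[i].round(1),q.mean(0).round(4),q.min(0).round(3),q.max(0).round(3))
# ortho map, 2px... x up, y left
sc=1000.
H=np.zeros((330,760,3),np.uint8);m=roi|(ok&(u>200)&(u<470)&(v>90)&(v<290))
big=cv2.resize(p[95:285,205:470],None,fx=3,fy=3,interpolation=cv2.INTER_CUBIC)
cv2.imwrite("pics/crop.png",big[:,:,::-1])
# wall tops
for lo,hi in((.07,.105),):
    wm=roi&(abs(Z-.087-.037*(W[...,1]-W[180,330,1]))<.006)
    for uu in (300,350,380,400,420,435):
        vs=np.where(wm[:,uu])[0]; print(uu,[(int(a),*(W[a,uu]*1000).round().astype(int),int(p[a,uu].mean())) for a in vs])
E
```

```text
table z 0.001271249603385205
stops [438 160   7   8  44] [441.2 163.5] [ 0.564  -0.2823  0.104 ] [ 0.556 -0.289  0.097] [ 0.573 -0.277  0.11 ]
stops [440 194   7   8  47] [443.1 197.6] [ 0.4755 -0.2715  0.1041] [ 0.467 -0.28   0.096] [ 0.485 -0.265  0.108]
head [254 213  19  18 258] [263.5 221.3] [0.4531 0.1715 0.1672] [0.433 0.151 0.155] [0.474 0.193 0.172]
300 [(155, np.int64(630), np.int64(73), np.int64(93), 194), (156, np.int64(627), np.int64(73), np.int64(94), 237), (157, np.int64(626), np.int64(73), np.int64(89), 205), (168, np.int64(598), np.int64(76), np.int64(85), 39), (205, np.int64(499), np.int64(86), np.int64(92), 127), (206, np.int64(496), np.int64(86), np.int64(91), 212), (207, np.int64(495), np.int64(87), np.int64(85), 205)]
350 [(156, np.int64(616), np.int64(-56), np.int64(86), 191), (157, np.int64(614), np.int64(-56), np.int64(83), 234), (158, np.int64(611), np.int64(-56), np.int64(84), 202), (206, np.int64(483), np.int64(-39), np.int64(90), 204), (207, np.int64(481), np.int64(-39), np.int64(87), 235), (208, np.int64(479), np.int64(-39), np.int64(81), 193)]
380 [(121
[... 677 characters left out ...]
(76), 162), (158, np.int64(592), np.int64(-238), np.int64(81), 226), (159, np.int64(589), np.int64(-238), np.int64(81), 212), (207, np.int64(463), np.int64(-218), np.int64(77), 202), (208, np.int64(460), np.int64(-216), np.int64(81), 235), (209, np.int64(458), np.int64(-217), np.int64(75), 191)]
435 [(158, np.int64(589), np.int64(-278), np.int64(76), 205), (159, np.int64(585), np.int64(-276), np.int64(81), 228), (160, np.int64(584), np.int64(-279), np.int64(72), 171), (166, np.int64(568), np.int64(-276), np.int64(71), 137), (207, np.int64(458), np.int64(-255), np.int64(79), 236), (208, np.int64(456), np.int64(-256), np.int64(75), 237), (209, np.int64(454), np.int64(-256), np.int64(74), 204)]
```

View pics/crop.png

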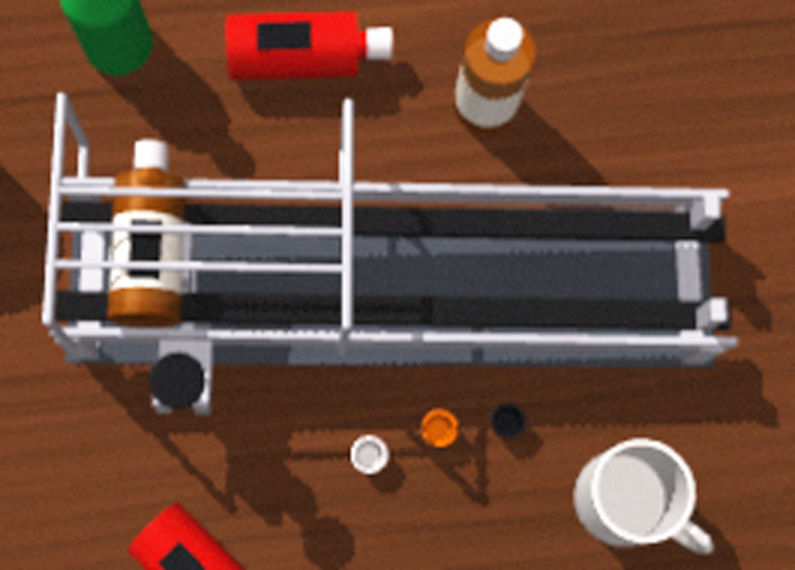

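Crop: the job bottle lies at (148,245) with its white cap to the far side. The single black plunger head is at (177,380). The stops are at (708,210) and (715,312), and the ink cups at (370,452), (440,427) and (508,418) are bystanders.

Rack fit: origin at about (0.551, -0.013), y axis turned 6.8° from world +y, gate at rack y of about +172 mm, plunger top at about (0.453, 0.1715, 0.167). I'll turn the tool so that tool x is rack y and tool y is rack x.

Request:
send_rows(
  rows="0.76 -0.46 0 -0.163;0.76 -0.46 0 -0.163;0.76 -0.46 0 -0.163;0.76 -0.46 0 -0.163;0.76 -0.46 0 -0.163;0.76 -0.46 0 -0.163;0.76 -0.46 0 -0.163;0.76 -0.46 0 -0.163;0.76 -0.46 0 -0.163;0.76 -0.46 0 -0.163",
  jaw=1,
  force=10,
)

```text
clock: 0.93
tool_pos: [0.409, -0.3488, 0.2571]
eef_rot: [0.749, 0.663, -0.0, -0.0]
contact_force: [-0.4, -0.2, -0.5]
opening: 0.268
finger_force: 0.0
```

Request:
send_rows(
  rows="0.87 -0.033 0 0;0.87 -0.033 0 0;0.87 -0.033 0 0;0.87 -0.033 0 0;0.87 -0.033 0 0;0.87 -0.033 0 0;0.87 -0.033 0 0",
)

```text
clock: 1.52
tool_pos: [0.4312, -0.0826, 0.2579]
eef_rot: [0.747, 0.665, 0.002, -0.0]
contact_force: [0.2, -0.2, 0.8]
opening: 0.002
finger_force: 0.0
```

Request:
send_rows(
  rows="0.87 -0.033 0 0;0.87 -0.033 0 0;0.87 -0.033 0 0;0.87 -0.033 0 0;0.87 -0.033 0 0;0.87 -0.033 0 0;0.87 -0.033 0 0;0.87 -0.033 0 0;0.87 -0.033 0 0;0.87 -0.033 0 0",
)

```text
clock: 2.35
tool_pos: [0.4518, 0.1694, 0.2571]
eef_rot: [0.749, 0.662, -0.001, 0.001]
contact_force: [-0.3, 0.6, 0.5]
opening: 0.006
finger_force: 0.0
```

Request:
send_rows(
  rows="0.005 0 0.1 0;0.005 0 0.2 0;0.005 0 0.21 0;0.005 0 0.22 0;0.005 0 0.22 0",
)

```text
clock: 2.77
tool_pos: [0.4522, 0.1724, 0.1917]
eef_rot: [0.749, 0.663, -0.0, 0.0]
contact_force: [0.4, -0.4, 0.7]
opening: 0.008
finger_force: 0.0
```

Request:
send_rows(
  rows="0 0 0.01 0;0 0 0.02 0;0 0 0.03 0;0 0 0.03 0;0 0 0.03 0",
)

```text
clock: 3.18
tool_pos: [0.4525, 0.1738, 0.1828]
eef_rot: [0.748, 0.664, 0.001, 0.0]
contact_force: [0.7, -1.3, 2.0]
opening: 0.005
finger_force: 0.9
```

Request:
send_rows(
  rows="0 0 0.02 0;0 0 0.04 0;0 0 0.06 0;0 0 0.07 0;0 0 0.07 0",
)

```text
clock: 3.6
tool_pos: [0.4513, 0.1733, 0.1604]
eef_rot: [0.748, 0.664, -0.001, -0.0]
contact_force: [0.0, 0.6, 0.1]
opening: 0.002
finger_force: 0.0
```

```bash
python3 - <<'E'
from h import *
from plant import sensors
print(sensors.get_state()["tool_pos"],sensors.get_state()["contact_force"])
p,d=eyes.snapshot("side");np.savez("side1.npz",p=p,d=d)
c=eyes.calibration("side");W=cloud("side",d)
cv2.imwrite("pics/s1.png",cv2.resize(p[120:300,200:460],None,fx=3,fy=3,interpolation=cv2.INTER_CUBIC)[:,:,::-1])
for n in("side0","side1"):
    S=np.load(n+".npz");W=cloud("side",S["d"]);m=(S["d"]>0)&(np.hypot(W[...,0]-.4531,W[...,1]-.1715)<.026)&(S["p"].max(-1)<75)&(W[...,2]>.1)&(W[...,2]<.175)
    z=W[...,2][m];print(n,m.sum(),np.percentile(z,[5,50,90,98]))
E
```

```text
[0.45127828 0.17328842 0.16037284] [0.03514535 0.55247539 0.09516291]
side0 262 [0.15957996 0.16617016 0.16787932 0.16838375]
side1 343 [0.13501644 0.14774608 0.17001287 0.17396473]
```

View pics/s1.png

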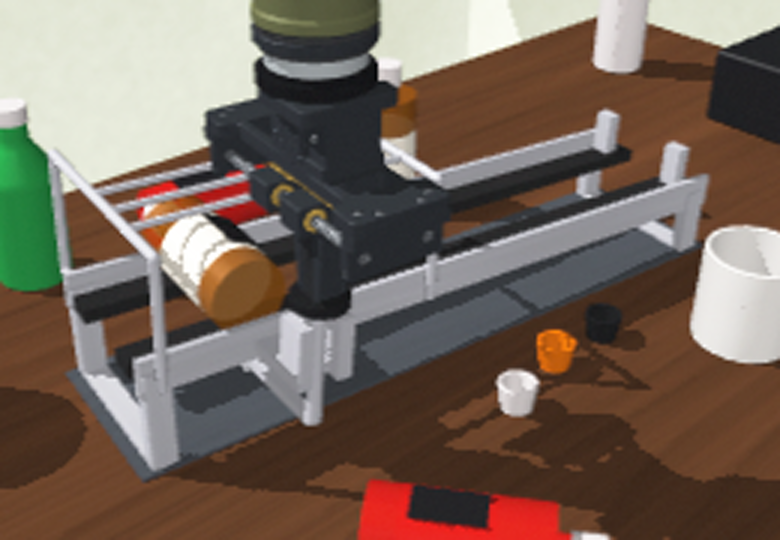

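The picture shows fingers closed on the plunger head at (318,300), gate part-way down, bottle still held at (225,275). I'll prepare a bottle locator from the side view and test it on this frame before releasing.

```bash
cat >> h.py <<'E'
O=np.array([.551,-.013]);a=np.radians(6.8)
yh=np.array([np.sin(a),np.cos(a)]);xh=np.array([np.cos(a),-np.sin(a)])
def rack(W): d=W[...,:2]-O; return d@xh,d@yh
def bottle(p,d):
    W=cloud("side",d);x,y=rack(W);z=W[...,2]-.037*y;q=p.astype(int)
    m=(d>0)&(q[...,0]>90)&(q[...,0]>q[...,1]*1.3)&(q[...,1]>q[...,2]*1.5)&(q[...,1]>30)&(abs(x+60)<7)&(z>.07)&(z<.145)&(abs(y)<.29)
    yy=y[m]
    return m.sum(),(np.percentile(yy,[2,50,98])*1000).round(),(z[m].mean()*1000).round() if m.any() else 0
def look(cam="side"):
    from plant import sensors
    s=sensors.get_state();p,d=eyes.snapshot("side");b=bottle(p,d)
    X,Y=rack(s["tool_pos"]);print("t",round(s["clock"],3),"bottle n,y,z",*b,"tcp rack",round(X*1e3,1),round(Y*1e3,1),"z",round((s["tool_pos"][2]-.037*Y)*1e3,1),"F",s["contact_force"].round(1));return p,d
E
python3 - <<'E'
from h import *
for n in("side0","side1"):
    S=np.load(n+".npz");print(bottle(S["p"],S["d"]))
E
```

```text
Traceback (most recent call last):
  File "h.py", line 15, in bottle
    return m.sum(),(np.percentile(yy,[2,50,98])*1000).round(),(z[m].mean()*1000).round() if m.any() else 0
                    ~~~~~~~~~~~~~^^^^^^^^^^^^^^
IndexError: index -1 is out of bounds for axis 0 with size 0
```

```bash
python3 - <<'E'
from h import *
for n,(r,c) in {"side0":(215,278),"side1":(213,283)}.items():
    S=np.load(n+".npz");W=cloud("side",S["d"]);x,y=rack(W)
    for dr in(-6,0,5):
        for dc in (-8,0,4): print(n,r+dr,c+dc,S["p"][r+dr,c+dc],round(float(S["d"][r+dr,c+dc]),3),x[r+dr,c+dc].round(3),y[r+dr,c+dc].round(3),W[r+dr,c+dc,2].round(3))
E
```

```text
side0 209 270 [165 103  48] 0.763 -0.05 0.219 0.141
side0 209 278 [106  70  34] 0.765 -0.058 0.205 0.14
side0 209 282 [106  70  34] 0.77 -0.059 0.196 0.137
side0 215 270 [106  70  33] 0.759 -0.059 0.224 0.132
side0 215 278 [106  70  34] 0.768 -0.061 0.207 0.127
side0 215 282 [106  70  34] 0.775 -0.061 0.198 0.124
side0 220 270 [106  69  33] 0.765 -0.059 0.225 0.12
side0 220 278 [108  70  35] 0.779 -0.057 0.206 0.112
side0 220 282 [106  70  34] 0.783 -0.059 0.197 0.11
side1 207 275 [184 116  53] 0.77 -0.049 0.207 0.141
side1 207 283 [129  83  41] 0.769 -0.059 0.193 0.142
side1 207 287 [120  81  39] 0.774 -0.061 0.185 0.139
side1 213 275 [121  81  40] 0.762 -0.06 0.213 0.134
side1 213 283 [121  80  39] 0.777 -0.059 0.194 0.126
side1 213 287 [120  79  39] 0.784 -0.058 0.184 0.123
side1 218 275 [121  80  40] 0.0 -0.649 0.494 0.546
side1 218 283 [122  82  42] 0.781 -0.06 0.195 0.115
side1 218 287 [119  78  37] 0.789 -0.059 0.185 0.11
```

```bash
sed -i 's/abs(x+60)<7/abs(x+.06)<.007/' h.py; python3 - <<'E'
from h import *
for n in("side0","side1"):
    S=np.load(n+".npz");print(bottle(S["p"],S["d"]))
E
```

```text
(np.int64(392), array([182., 211., 237.]), np.float64(114.0))
(np.int64(447), array([170., 198., 226.]), np.float64(111.0))
```

The bottle has only settled forward onto the lowered blade edge, as the geometry predicts, and is still held. Now the final press.

Request:
send_rows(
  rows="0 0 0.03 0;0 0 0.05 0;0 0 0.053 0",
)

```text
clock: 3.9
tool_pos: [0.4513, 0.1737, 0.1474]
eef_rot: [0.748, 0.664, 0.0, 0.001]
contact_force: [-8.3, -2.2, 41.9]
opening: 0.007
finger_force: 21.0
```

Request:
send_rows(
  rows="-0.05 0 -0.04 0;-0.18 0 -0.04 0;-0.31 0 -0.04 0;-0.44 0 -0.04 0;-0.54 0 -0.04 0;-0.62 0.1 -0.03 0;-0.68 0.22 0 0;-0.72 0.33 0.06 0;-0.727 0.403 0.12 0;-0.727 0.403 0.135 0",
)

```text
clock: 4.73
tool_pos: [0.549, -0.0603, 0.1018]
eef_rot: [0.75, 0.662, 0.0, 0.001]
contact_force: [1.2, 0.3, 0.3]
opening: 0.005
finger_force: 0.0
```

```bash
python3 -c "
from h import *
look()"
```

```text
t 4.733 bottle n,y,z 373 [ 96. 123. 151.] 112.0 tcp rack 3.6 -47.2 z 103.6 F [1.2 0.3 0.3]
```

Request:
send_rows(
  rows="0 0 0 0;0 0 0 0",
)

```text
clock: 4.95
tool_pos: [0.5445, -0.0566, 0.1049]
eef_rot: [0.747, 0.664, -0.001, -0.001]
contact_force: [0.2, -0.3, 0.3]
opening: 0.001
finger_force: 0.0
```

```bash
python3 -c "
from h import *
look()"
```

```text
t 4.95 bottle n,y,z 374 [ 65.  94. 120.] 111.0 tcp rack -1.3 -44.0 z 106.5 F [ 0.2 -0.3  0.3]
```

Request:
send_rows(
  rows="0 0 0 0;0 0 0 0;0 0 0 0",
)

```text
clock: 5.25
tool_pos: [0.546, -0.057, 0.1056]
eef_rot: [0.748, 0.664, 0.0, 0.0]
contact_force: [0.0, -0.6, -0.7]
opening: 0.004
finger_force: 0.0
```

```bash
python3 -c "
from h import *
look()"
```

```text
t 5.25 bottle n,y,z 255 [13. 49. 69.] 111.0 tcp rack 0.3 -44.3 z 107.3 F [ 0.  -0.6 -0.7]
```

Request:
send_rows(
  rows="-0.025 0 0.001 0;-0.075 0 0.003 0;-0.129 0 0.005 0",
)

```text
clock: 5.55
tool_pos: [0.5416, -0.0958, 0.1037]
eef_rot: [0.747, 0.665, 0.0, 0.0]
contact_force: [0.1, -0.4, 0.2]
opening: 0.004
finger_force: 0.0
```

Request:
send_rows(
  rows="-0.05 0 0.002 0;-0.107 0 0.004 0;-0.167 0 0.006 0",
)

```text
clock: 5.8
tool_pos: [0.5353, -0.1466, 0.1018]
eef_rot: [0.748, 0.664, -0.0, 0.0]
contact_force: [-0.6, 0.1, -0.3]
opening: 0.003
finger_force: 0.0
```

Request:
send_rows(
  rows="-0.063 0 0.002 0;-0.125 0 0.005 0",
)

```text
clock: 5.97
tool_pos: [0.5307, -0.1844, 0.1003]
eef_rot: [0.748, 0.664, -0.0, 0.0]
contact_force: [-0.2, 0.2, 0.2]
opening: 0.005
finger_force: 0.0
```

Request:
send_rows(
  rows="-0.055 0 0.002 0;-0.102 0 0.004 0;-0.14 0 0.005 0;-0.17 0 0.006 0;-0.195 0 0.007 0;-0.217 0 0.008 0",
)

```text
clock: 6.47
tool_pos: [0.5234, -0.2477, 0.0979]
eef_rot: [0.748, 0.664, 0.0, 0.0]
contact_force: [0.9, 0.3, -0.3]
opening: 0.006
finger_force: 0.0
```

```bash
python3 -c "
from h import *
S=np.load('top0.npz');W=cloud('top',S['d']);x,y=rack(W)
for r in (180,185,190):
  for c in (428,434,440,446): print(r,c,x[r,c].round(3),y[r,c].round(3),(W[r,c,2]-.037*y[r,c]).round(3))
from plant import sensors
s=sensors.get_state();print(s['clock'],rack(s['tool_pos']),s['contact_force'])"
```

```text
180 428 0.029 -0.257 0.013
180 434 0.028 -0.272 0.019
180 440 0.029 -0.29 0.016
180 446 0.03 -0.307 0.014
185 428 0.015 -0.257 0.012
185 434 0.013 -0.271 0.02
185 440 0.015 -0.29 0.014
185 446 0.016 -0.308 0.011
190 428 -0.0 -0.255 0.016
190 434 0.001 -0.272 0.014
190 440 0.0 -0.289 0.015
190 446 0.002 -0.307 0.011
6.4667 (np.float64(0.0004030102886920586), np.float64(-0.23632491142355933)) [ 0.90957536  0.28408986 -0.31226959]
```

Request:
send_rows(
  rows="-0.018 0 0.001 0;-0.036 0 0.001 0;-0.053 0 0.002 0;-0.07 0 0.003 0;-0.087 0 0.003 0;-0.103 0 0.004 0;-0.119 0 0.004 0;-0.135 0 0.005 0;-0.15 0 0.005 0;-0.165 0 0.006 0",
)

```text
clock: 7.3
tool_pos: [0.5175, -0.2969, 0.096]
eef_rot: [0.748, 0.664, 0.0, 0.0]
contact_force: [0.2, 0.4, -0.2]
opening: 0.007
finger_force: 0.0
```

```bash
python3 -c "
from h import *
p,d=look()
cv2.imwrite('pics/s2.png',cv2.resize(p[100:300,200:460],None,fx=3,fy=3)[:,:,::-1])"
```

```text
t 7.3 bottle n,y,z 215 [-257. -228. -202.] 112.0 tcp rack 0.4 -285.9 z 106.6 F [ 0.2  0.4 -0.2]
```

View pics/s2.png

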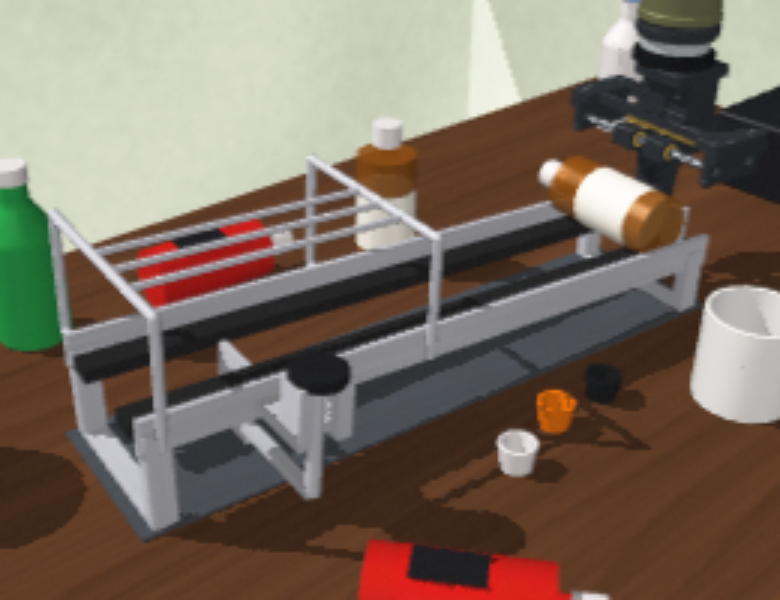

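The bottle lies against both stops at about (615,205) in the picture, measured rack y about -229. The plunger is down at (318,372), and the fingers have moved clear beyond the stops. I'll lift straight up.

Request:
send_rows(
  rows="0 0 -0.05 0;0 0 -0.13 0;0 0 -0.23 0;0 0 -0.32 0;0 0 -0.38 0;0 0 -0.4 0;0 0 -0.4 0;0 0 -0.4 0;0 0 -0.4 0;0 0 -0.4 0",
)

```text
clock: 8.18
tool_pos: [0.5167, -0.2962, 0.2145]
eef_rot: [0.748, 0.664, -0.001, -0.001]
contact_force: [-0.4, -0.1, -1.2]
opening: 0.005
finger_force: 0.0
```

```bash
python3 -c "
from h import *
look()
look()
from plant import finish_job
print(finish_job())"
```

```text
t 8.183 bottle n,y,z 205 [-258. -229. -202.] 113.0 tcp rack -0.5 -285.3 z 225.0 F [-0.4 -0.1 -1.2]
t 8.233 bottle n,y,z 209 [-258. -227. -202.] 113.0 tcp rack -0.4 -285.3 z 225.2 F [-0.4 -0.6 -0.4]
the job is handed in; nothing more can be done
None
```

The job is handed in at 8.2 s: plunger fully down, bottle resting against both stops and the hand clear; finger contact in the braking run was too light to show in the force readings, and the final plunger press peaked at about 42 N at the fingertips.

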